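# Sort out the notched mallet-head blank

### The arm

A 6-joint arm with a two-finger parallel gripper is mounted at the origin on the work surface. World frame = base frame: x ahead of the robot, y to its left, z up, the work surface at z = 0. Lengths are in m, angles in degrees, forces in N, time in s.
With the tool pointing down it reaches from about 0.25 to 0.725 m from the base axis. Payload 9.7 kg.
Tool frame: the origin (TCP) lies between the finger pads; the fingertips stand bot.tcp_to_tips ahead of it and the grasp point (between the pads) lies 2 mm behind it (bot.tcp_to_tips is the distance from the TCP to the fingertips, in m); z points along the fingers, y is the line along which they close (so a half turn about z gives the same grasp; the last joint's range is limited). The gripper opens to 85 mm and grips with 20 to 120 N. Pads are 22 mm wide; open, the fingers measure 114 mm over their backs; the gripper's body (76 mm by 85 mm) begins 54 mm behind the grasp point. The pads swing forward as they close: fully open they stand 13 mm farther back than shut.
Start: joints at [75.459, 4.979, 10.078, 95.1, 0, 90], TCP at [0.138, 0.532, 0.248] pointing down, gripper open.
Joint ranges: [-179.16, 179.16], [-48.56, 103.87], [-65.8, 70.77], [-126.05, 130.52], [-82.76, 87.17], [-180, 180]. Speed limits (degrees/s): [127.2, 127.2, 147.25, 180, 180, 180].

### API

Orientations are given as [roll, pitch, yaw] about the fixed x, y, z axes, in that order (R = Rz(yaw) Ry(pitch) Rx(roll)).
In Python, from workcell import sensors, camera, camera_params, bot gives the robot as it stands.
- The arm moves only by the tool apply_moves, never from a script. Its argument "motion" is a list of rows, each an object with "jaw": the opening, from -1 (shut) to 1 (fully open); "xyz": the shift along the tool's x, y, z in mm, a list of three; "twist": the turn about the tool's z in rad. A call has 1 to 5 rows; each row is the pose to reach, as a shift and turn from the pose commanded when the call began, along the tool's axes at that moment; what a row does not reach only later rows make up. A row lasts 1/8 s, in which the tool goes at most 62.5 mm and 10.7 degrees, less where a joint would pass 70% of its speed; a pose out of reach is approached as far as the arm can. A call with a gripper value outside its range is refused whole. The fingers move at their own pace and stop on an object; "grip_force" is the grip in N (left out, the last holds). Time passes only in rows, so rows that repeat a pose let the fingers close. It gives the time, the measured TCP pose, the force, the opening and the grip force at its end, in the units of the state.
- sensors.get_obs(): the state, without advancing time (a new reading comes with each control period).
- camera(name): name is "scene" or "side" or "wrist"; returns (picture, depth): 480x640x3 uint8, red, green, blue; 480x640 float32, m along the optical axis (not along the pixel's ray), 0 where there is no reading.
- camera_params(name): a dict with "mtx" (3x3 intrinsics, pixels), "k1" (the pictures are not rectified: a ray, as slopes to the right and down, at radius r is drawn at 1 + k1 r^2 times it, then the intrinsics apply), "rvec" (rotation vector, rad) and "tvec" (3), from world to camera coordinates, as OpenCV has them. Camera axes: x right, y down, z forward; pixel columns grow to the right and rows downward; lengths in m; the calibration is good to about 2 mm. A picture is of the moment at which its call begins: read the wrist's pose just before it. camera_params takes no time and is no camera call; for the wrist camera it gives the pose at the moment of the call.
- bot.job_done(): hands the job in; it is judged then, once.
The state is a dict: "time": time; "q": joint angles; "qd": joint speeds; "joint_efforts": joint torques, N m; "ee_pos": TCP position; "tcp_rot": TCP orientation; "wrist_force": force on the tool from outside, world axes, zero at the start; "torque": the same for the moment, N m; "opening": finger opening in m; "grasp_force": force on a finger pad.
Only numpy, scipy, OpenCV 4.12 (cv2) and the standard library are available. Lean on these libraries where they do the work, as an engineer would, in place of code of your own. Each camera call takes 0.05 s, during which the arm holds its last target. There are 200 camera calls.

### The job

Four beech mallet-head blanks stand end to end in the dark wooden rack; the one with a notch sawn in its top is a reject. Lift it out, stand it on the cork mat and let go so that you can take it again by its two ends, then lower it upright into the narrow grey reject box and set it down gently on the box floor, not dropped. Leave the good blanks standing in their bays and everything else where it is.

Things in the scene. Friction and masses are not known exactly. Their poses are not given: they have to be found in the camera images.
- reject: plain beech mallet-head block, 36 (own x, thickness) x 66 (own y, length) x 90 mm tall (own z), 150 g or so; origin at the centre of its underside. This one has a square notch 24 mm wide (along y) and 20 mm deep in the middle of its top, cut right through the thickness. It starts in any of the four bays.
- good_a: plain beech mallet-head block, 36 (own x, thickness) x 66 (own y, length) x 90 mm tall (own z), 150 g or so; origin at the centre of its underside. A good one: flat, uncut top.
- good_b: plain beech mallet-head block, 36 (own x, thickness) x 66 (own y, length) x 90 mm tall (own z), 150 g or so; origin at the centre of its underside. A good one: flat, uncut top.
- good_c: plain beech mallet-head block, 36 (own x, thickness) x 66 (own y, length) x 90 mm tall (own z), 150 g or so; origin at the centre of its underside. A good one: flat, uncut top.
- rack: fixed dark wooden rack, 52 (x) x 310 (y) x 22 mm; origin at the centre of its underside. Four bays in a row along y at y = -114, -38, +38, +114 mm, 76 mm apart; their floor is 12 mm up, ribs 6 mm wide and a lip round them reach 22 mm. Blanks stand in them with their length along the row, 10 mm apart end to end, so only their broad sides (36 mm apart) can be gripped there.
- mat: fixed cork mat, 160 (x) x 130 (y) x 4 mm, flat on the bench between rack and box; origin at the centre of its underside.
- bin: fixed open grey reject box, outside 170 (x) x 70 (y) x 108 mm tall, walls and floor 8 mm, so inside 154 x 54 x 100 mm deep; origin at the centre of its underside. A blank fits upright with its 66 mm length along the box's x; there is finger room only at the blank's ends.
- drill_case: bystander: red plastic drill case lying flat, 220 x 280 x 75 mm, two clips and a handle towards the robot; origin under its centre
- vase: bystander: frosted glass vase, 90 mm across, 190 mm tall; origin under its centre
- mallet: bystander: black rubber mallet lying down, head 62 mm in diameter and 100 mm long at its +y end, handle along y, 250 mm over all; origin on the bench under the middle of the handle

How it is judged:
By the outcome, as a careful person would: the job done as asked, in the order asked, and still so for the second after the job is handed in, with the robot touching nothing.
It also fails if it takes over 59 s, if anything falls off the work surface, if the arm or the gripper's body presses on something with over 40 N, if the wrist force passes 120 N, or if a joint passes its speed limit or range.

## Working session

There is one attempt and no reset: what is moved stays moved. The work goes in short steps, Python scripts to look and compute and a tool call to move; the robot and the scene stay as the last step left them, time stands still between calls to the robot, and variables do not carry over. Pictures are saved under pics/ and viewed, at most 10 in all, crops included, and the job is handed in when it is done.

Besides the shell and the picture viewer there is one more tool, called after "Request:" by a JSON object that holds its "method" and its "body", one argument or row to a line. apply_moves: Moves the arm, as the interface text tells. Its arguments: {"type":"object","properties":{"motion":{"type":"array","items":{"type":"object","properties":{"jaw":{"type":"number"},"xyz":{"type":"array","items":{"type":"number"}},"twist":{"type":"number"}}}},"grip_force":{"type":"number"}},"required":["motion"]}

```bash
mkdir -p pics; ls
cat > h.py <<'E'
import numpy as np, cv2, json
from workcell import sensors, camera, camera_params, bot
def snap(n, f):
    p=camera_params(n); im,d=camera(n)
    cv2.imwrite(f'pics/{f}.png', im[:,:,::-1]); np.savez(f'pics/{f}.npz', im=im,d=d,**{k:np.array(p[k],float) for k in('mtx','k1','rvec','tvec')})
def load(f): return np.load(f'pics/{f}.npz')
def rays(c,uv):
    uv=np.array(uv,float).reshape(-1,1,2)
    n=cv2.undistortPoints(uv,c['mtx'],np.array([float(c['k1']),0,0,0])).reshape(-1,2)
    R=cv2.Rodrigues(c['rvec'])[0]; o=-R.T@c['tvec'].ravel()
    return o, np.c_[n,np.ones(len(n))]@R
def at_z(c,uv,z):
    o,r=rays(c,uv); return o+r*((z-o[2])/r[:,2])[:,None]
def by_depth(c,uv):
    o,r=rays(c,uv); d=np.array([c['d'][int(round(v)),int(round(u))] for u,v in np.reshape(uv,(-1,2))]); return o+r*d[:,None]
def cloud(c,step=1):
    v,u=np.mgrid[0:480:step,0:640:step]; uv=np.c_[u.ravel(),v.ravel()]
    P=by_depth(c,uv); ok=c['d'][uv[:,1],uv[:,0]]>0
    return uv[ok],P[ok]
def tri(c1,p1,c2,p2):
    o1,r1=rays(c1,p1);o2,r2=rays(c2,p2);out=[]
    for a,b in zip(r1,r2):
        s=np.linalg.lstsq(np.c_[a,-b],o2-o1,rcond=None)[0]; out.append((o1+a*s[0]+o2+b*s[1])/2)
    return np.array(out)
E
python3 - <<'E'
from h import *
for n in('scene','side','wrist'):
    snap(n,n+'0'); c=load(n+'0'); print(n, rays(c,[[320,240]]))
print(bot.tcp_to_tips, sensors.get_obs())
E
```

```text
pics
scene (array([ 1.04437915, -0.23426578,  0.65728585]), array([[-0.57768042,  0.28074704, -0.76668205]]))
side (array([ 0.37588438, -1.00532599,  0.61603689]), array([[ 0.15978564,  0.85900037, -0.48647946]]))
wrist (array([0.07295687, 0.54953333, 0.37206558]), array([[ 0.2663713 , -0.08015432, -0.96058012]]))
0.017 {'time': 0.15, 'q': array([ 7.54588704e+01,  5.00354638e+00,  1.00459602e+01,  9.51006849e+01,
       -1.42989610e-03,  9.00002950e+01]), 'qd': array([ 0.08885451, -0.07082817,  0.23554372, -0.02554836,  0.09407516,
        0.031141  ]), 'joint_efforts': array([ 2.51831389e-04, -5.20760500e+01,  4.65045440e+01,  1.37936397e-02,
        6.80660094e-06,  4.73666972e-07]), 'ee_pos': array([0.1380575 , 0.53222562, 0.2477586 ]), 'tcp_rot': array([-1.79941729e+02,  1.43019542e-03,  1.65458577e+02]), 'wrist_force': array([0.39657417, 0.77711193, 1.16374961]), 'torque': array([0.0097606 , 0.03814347, 0.04686261]), 'grasp_force': 0.0, 'opening': 0.08546902450528515}
```

View pics/scene0.png

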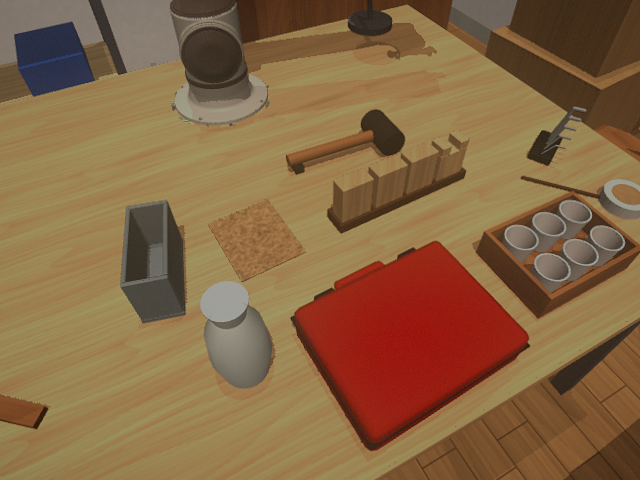

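View pics/side0.png

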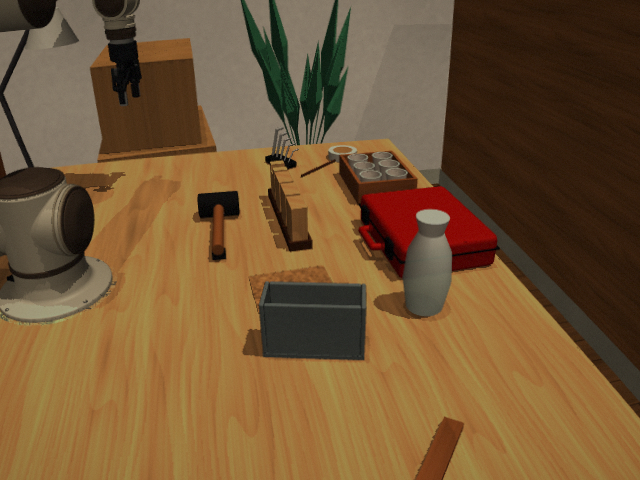

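The scene view shows the notched blank at the far right end of the rack, about (450,145). The rack spans (340,215) to (465,175), the mat centre is near (255,238), and the grey box is near (154,260). The side view shows the box rim at (262–366, 285–305), with the vase at (428,260) and the drill case beyond it.

Run:
```python
from h import *
for n in('scene0','side0'):
    c=load(n); uv,P=cloud(c); im=c['im'].astype(int)
    hsv=cv2.cvtColor(c['im'],cv2.COLOR_RGB2HSV)
    def rect(m,name):
        Q=P[m]; 
        if len(Q)<20: print(n,name,'few',len(Q)); return
        z=np.median(Q[:,2]); r=cv2.minAreaRect((Q[:,:2]*1000).astype(np.float32)); print(n,name,len(Q),'z',z.round(4),np.percentile(Q[:,2],[2,98]).round(4),[np.round(a,1) for a in r])
    reg=(P[:,0]>0.15)&(P[:,0]<0.75)&(abs(P[:,1])<0.5)
    h=hsv[uv[:,1],uv[:,0]]
    grey=(h[:,1]<70)
    rect(reg&grey&(P[:,2]>.098)&(P[:,2]<.118)&((uv[:,0]<200) if n=='scene0' else (uv[:,1]<320)&(uv[:,0]<375)),'binrim')
    box=(uv[:,0]>320)&(uv[:,0]<480)&(uv[:,1]>120)&(uv[:,1]<230) if n=='scene0' else (uv[:,0]>255)&(uv[:,0]<320)&(uv[:,1]>155)&(uv[:,1]<255)
    rect(box&(P[:,2]>.096)&(P[:,2]<.112),'tops')
    rect(box&(P[:,2]>.012)&(P[:,2]<.098),'blanks')
    zz=P[box][:,2]; print(np.histogram(zz,bins=np.arange(0,.13,.01))[0])
    # mat: darker orange
c=load('scene0')
cr=c['im'][110:240,310:490]; cv2.imwrite('pics/cr1.png',cv2.resize(cr[:,:,::-1],None,fx=4.4,fy=4.4,interpolation=cv2.INTER_CUBIC))
print('z desk',by_depth(c,[[280,300],[200,250],[320,240]]))
print('mat',by_depth(c,[[268,200],[303,250],[245,278],[209,229],[255,238]]))
print('vase,case,mallet',by_depth(c,[[225,295],[240,360],[380,265],[300,320],[385,125],[295,160],[435,245]]))
```

```text
Still running in the background as job /tmp/bash_jobs.1000/f357277da698 (pid 478). You'll get a notice when it ends.
```

```bash
kill -- -$(cat /tmp/bash_jobs.1000/f357277da698/pid); sed -i "s|def load(f): .*|def load(f): return dict(np.load(f'pics/{f}.npz'))|" h.py
cat > m.py <<'E'
from h import *
for n in('scene0','side0'):
    c=load(n); uv,P=cloud(c)
    hsv=cv2.cvtColor(c['im'],cv2.COLOR_RGB2HSV); h=hsv[uv[:,1],uv[:,0]]
    def rect(m,name):
        Q=P[m]
        if len(Q)<20: print(n,name,'few',len(Q)); return
        r=cv2.minAreaRect((Q[:,:2]*1000).astype(np.float32)); print(n,name,len(Q),'z',np.percentile(Q[:,2],[2,50,98]).round(4),[np.round(a,1) for a in r])
    S=n=='scene0'
    rect((P[:,2]>.098)&(P[:,2]<.118)&((uv[:,0]<200)&(uv[:,0]>110)&(uv[:,1]>190)&(uv[:,1]<325) if S else (uv[:,1]<320)&(uv[:,1]>280)&(uv[:,0]<375)&(uv[:,0]>255)),'binrim')
    box=(uv[:,0]>320)&(uv[:,0]<480)&(uv[:,1]>120)&(uv[:,1]<230) if S else (uv[:,0]>255)&(uv[:,0]<320)&(uv[:,1]>155)&(uv[:,1]<255)
    box&=(P[:,0]>.2)&(P[:,0]<.75)
    rect(box&(P[:,2]>.096)&(P[:,2]<.112),'tops')
    print(np.histogram(P[box][:,2],bins=np.arange(0,.13,.01))[0])
c=load('scene0')
cr=c['im'][110:240,310:490]; cv2.imwrite('pics/cr1.png',cv2.resize(cr[:,:,::-1],None,fx=4.4,fy=4.4,interpolation=cv2.INTER_CUBIC))
print('z desk',by_depth(c,[[280,300],[200,250],[320,240]]).round(4))
print('mat',by_depth(c,[[268,200],[303,250],[245,278],[209,229],[255,238]]).round(4))
print('vase,case,mallet',by_depth(c,[[225,295],[240,360],[380,265],[300,320],[385,125],[295,160],[435,245]]).round(3))
E
timeout 60 python3 m.py
```

```text
scene0 binrim 1718 z [0.0986 0.1084 0.1113] [array([ 499.7, -280.4]), array([ 70.4, 172.5]), np.float64(75.4)]
scene0 tops 1980 z [0.0968 0.1033 0.1056] [array([522.4, 200.6]), array([ 39.6, 295.4]), np.float64(3.2)]
[8255  526 1137  806 1020  699  653  494  580  605 1739    0]
side0 binrim 1691 z [0.0983 0.1057 0.1092] [array([ 498.1, -280.2]), array([ 76.3, 170.6]), np.float64(75.7)]
side0 tops 755 z [0.0967 0.1008 0.1032] [array([520.3, 199.4]), array([ 38. , 300.2]), np.float64(3.2)]
[1160  368  332  145  130  129  146  137  142  338  530    0]
z desk [[ 0.6373 -0.1152  0.0015]
 [ 0.4665 -0.2032  0.0007]
 [ 0.5508  0.0056  0.0022]]
mat [[ 0.4095 -0.041   0.0058]
 [ 0.5591 -0.034   0.0042]
 [ 0.5697 -0.1522  0.0061]
 [ 0.4255 -0.1719  0.0022]
 [ 0.4917 -0.1022  0.0059]]
vase,case,mallet [[ 0.717 -0.206  0.191]
 [ 0.764 -0.218  0.109]
 [ 0.677  0.056  0.041]
 [ 0.727 -0.116  0.072]
 [ 0.37   0.259  0.062]
 [ 0.355  0.047  0.036]
 [ 0.705  0.144  0.075]]
```

View pics/cr1.png

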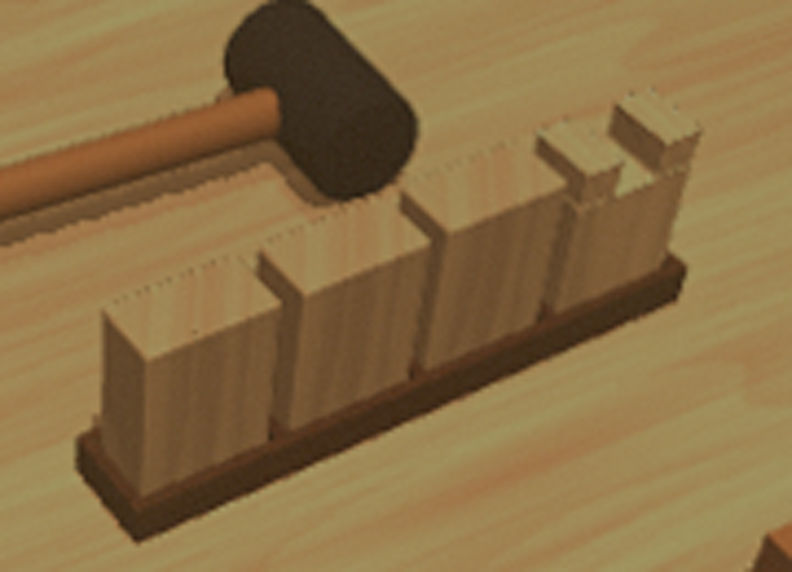

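Run:
```python
from h import *
o=sensors.get_obs(); y=np.radians(165.458); 
d=np.array([.515,.314,.24])-o['ee_pos']; print(d, 'tool', [(d@[np.cos(y),np.sin(y),0])*1e3,(d@[np.sin(y),-np.cos(y),0])*1e3,-d[2]*1e3], np.radians(93.2-165.46))
```

```text
[ 0.3769425  -0.21822562 -0.0077586 ] tool [np.float64(-419.6609009590872), np.float64(-116.5881621136124), np.float64(7.758601779805918)] -1.2611749174911027
```

The crop confirms the notch is in the +y end bay, at crop pixel (615,165). Moving above it.

Request:
{"method": "apply_moves", "body": {
  "motion": [
    {"jaw":1,"xyz":[-60,-17,1],"twist":-0.18},
    {"jaw":1,"xyz":[-120,-34,2],"twist":-0.36},
    {"jaw":1,"xyz":[-180,-50,3],"twist":-0.54},
    {"jaw":1,"xyz":[-240,-67,5],"twist":-0.72},
    {"jaw":1,"xyz":[-300,-84,6],"twist":-0.9}
  ]
}}

```text
time: 0.78
ee_pos: [0.3862, 0.3883, 0.2426]
tcp_rot: [180.0, -0.0, -145.6]
wrist_force: [-0.0, 1.2, 0.3]
opening: 0.0853
grasp_force: 0.0
```

```bash
cat >> h.py <<'E'
def go(x,y,z,yaw):
    o=sensors.get_obs(); a=np.radians(o['tcp_rot'][2]); d=np.array([x,y,z])-o['ee_pos']
    t=(yaw-o['tcp_rot'][2]+180)%360-180
    print('pose',o['time'],o['ee_pos'].round(4),o['tcp_rot'].round(1),'F',o['wrist_force'].round(1),'open',round(o['opening'],4),'grip',o['grasp_force'])
    print('GO',[round(1e3*v,1) for v in(d@[np.cos(a),np.sin(a),0],d@[np.sin(a),-np.cos(a),0],-d[2])],'twist',round(np.radians(t),3))
E
python3 -c "
from h import *
go(.515,.314,.24,93.2)"
```

```text
pose 0.775 [0.3862 0.3883 0.2426] [ 180.    -0.  -145.6] F [-0.   1.2  0.3] open 0.0853 grip 0.0
GO [np.float64(-64.3), np.float64(-134.1), np.float64(2.6)] twist -2.116
```

```bash
sed -i "s/np.radians(t),3/-np.radians(t),3/" h.py
```

Request:
{"method": "apply_moves", "body": {
  "motion": [
    {"jaw":1,"xyz":[-13,-27,1],"twist":0.18},
    {"jaw":1,"xyz":[-26,-54,1],"twist":0.36},
    {"jaw":1,"xyz":[-39,-81,2],"twist":0.54},
    {"jaw":1,"xyz":[-52,-108,2],"twist":0.72},
    {"jaw":1,"xyz":[-64,-134,3],"twist":0.9}
  ]
}}

```text
time: 1.4
ee_pos: [0.5137, 0.3137, 0.2395]
tcp_rot: [-180.0, -0.0, 162.2]
wrist_force: [-0.5, 0.4, -0.3]
opening: 0.0849
grasp_force: 0.0
```

```bash
python3 -c "
from h import *
go(.515,.314,.24,93.2)"
```

```text
pose 1.4 [0.5137 0.3137 0.2395] [-180.    -0.   162.2] F [-0.5  0.4 -0.3] open 0.0849 grip 0.0
GO [np.float64(-1.1), np.float64(0.7), np.float64(-0.5)] twist 1.204
```

Request:
{"method": "apply_moves", "body": {
  "motion": [
    {"jaw":1,"xyz":[0,0,0],"twist":0.18},
    {"jaw":1,"xyz":[0,0,0],"twist":0.36},
    {"jaw":1,"xyz":[0,0,0],"twist":0.54},
    {"jaw":1,"xyz":[0,0,0],"twist":0.72},
    {"jaw":1,"xyz":[0,0,0],"twist":0.9}
  ]
}}

```text
time: 2.02
ee_pos: [0.5129, 0.3143, 0.2395]
tcp_rot: [-180.0, 0.0, 110.6]
wrist_force: [-0.5, 1.0, 0.8]
opening: 0.0851
grasp_force: 0.0
```

Request:
{"method": "apply_moves", "body": {
  "motion": [
    {"jaw":1,"xyz":[0,0,0],"twist":0.15},
    {"jaw":1,"xyz":[0,0,0],"twist":0.31},
    {"jaw":1,"xyz":[0,0,0],"twist":0.31}
  ]
}}

```text
time: 2.4
ee_pos: [0.5129, 0.3143, 0.2395]
tcp_rot: [-180.0, 0.0, 93.3]
wrist_force: [0.1, 0.3, -0.3]
opening: 0.0854
grasp_force: 0.0
```

```bash
python3 -c "
from h import *
go(.515,.314,.24,93.2)
snap('wrist','w1')
uv,P=cloud(load('w1'));Q=P[(P[:,2]>.09)&(P[:,2]<.115)&(P[:,1]>.26)]
print(len(Q),np.median(Q[:,2]),cv2.minAreaRect((Q[:,:2]*1e3).astype('f4')))"
```

```text
pose 2.4 [0.5129 0.3143 0.2395] [-180.     0.    93.3] F [ 0.1  0.3 -0.3] open 0.0854 grip 0.0
GO [np.float64(-0.4), np.float64(2.1), np.float64(-0.5)] twist 0.001
4408 0.10072900504435278 ((517.6416015625, 303.72900390625), (36.46547317504883, 88.4271011352539), 2.095581531524658)
```

View pics/w1.png

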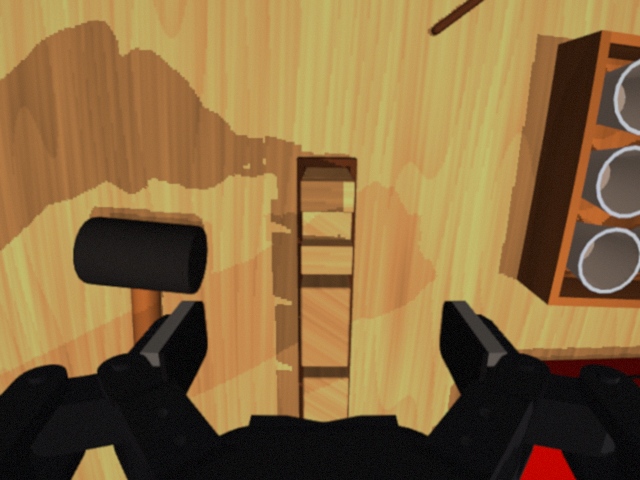

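The wrist view shows the rack running vertically at columns 299–355. The reject's prongs are at rows 180–212 and 242–273, with the notch between them. The mallet head is at the left (140,255) and the red case at the lower right.

```bash
python3 -c "
from h import *
c=load('w1')
print(at_z(c,[[302,180],[355,181],[300,274],[353,275],[300,242],[354,242],[302,212],[355,212]],.102).round(4))
uv,P=cloud(c);m=(P[:,2]>.094)&(P[:,2]<.11)&(P[:,1]>.275)&(uv[:,0]>290)&(uv[:,0]<365)
Q=P[m];print(len(Q),np.median(Q[:,2]),cv2.minAreaRect((Q[:,:2]*1e3).astype('f4')),uv[m].min(0),uv[m].max(0))
c0=load('scene0')
# scene pixel: notch-blank prong outer top corner near edges from crop
for a in ([(698,131)],[(655,90)]): 
    p=np.array(a)/4.4+[310,110]; print(at_z(c0,p,.102).round(4))
uv,P=cloud(c0);R=(P[:,2]>.03)&(c0['im'][uv[:,1],uv[:,0],0]>100)&(c0['im'][uv[:,1],uv[:,0],1]<50);print('case',cv2.minAreaRect((P[R][:,:2]*1e3).astype('f4')),P[R].max(0))
print('tri far corners', tri(c,[[355,181],[302,180]],c0,[[310+698/4.4,110+131/4.4],[310+655/4.4,110+90/4.4]]))
"
```

```text
[[0.4986 0.3472 0.102 ]
 [0.5335 0.3486 0.102 ]
 [0.4999 0.2811 0.102 ]
 [0.5373 0.2825 0.102 ]
 [0.499  0.3046 0.102 ]
 [0.5361 0.3067 0.102 ]
 [0.4995 0.3257 0.102 ]
 [0.5351 0.3277 0.102 ]]
3272 0.10079955231838775 ((517.0823364257812, 314.8716125488281), (36.10066223144531, 66.05730438232422), 2.7202272415161133) [301 179] [354 273]
[[0.5331 0.3467 0.102 ]]
[[0.4999 0.3486 0.102 ]]
case ((791.9883422851562, 22.026611328125), (249.97474670410156, 276.4678955078125), 2.745337963104248) [0.92254696 0.16407602 0.07994324]
tri far corners [[0.53297795 0.34797016 0.10123438]
 [0.49933047 0.3478851  0.10224711]]
```

Request:
{"method": "apply_moves", "body": {
  "motion": [
    {"jaw":1,"xyz":[0,4,60]},
    {"jaw":1,"xyz":[0,4,110]},
    {"jaw":1,"xyz":[0,4,150]},
    {"jaw":1,"xyz":[0,4,181]},
    {"jaw":1,"xyz":[0,4,181]}
  ],
  "grip_force": 40
}}

```text
validation failed for argument at $.mo...
```

Request:
{"method": "apply_moves", "body": {
  "motion": [
    {"jaw":-1,"xyz":[0,0,0]},
    {"jaw":-1,"xyz":[0,0,0]},
    {"jaw":-1,"xyz":[0,0,0]},
    {"jaw":-1,"xyz":[0,0,0]},
    {"jaw":-1,"xyz":[0,0,0]}
  ],
  "grip_force": 40
}}

```text
validation failed for argument at $.mo...
```

Request:
{"method": "apply_moves", "body": {
  "motion": [
    {"jaw":1,"xyz":[0,4,60],"twist":0},
    {"jaw":1,"xyz":[0,4,110],"twist":0},
    {"jaw":1,"xyz":[0,4,150],"twist":0},
    {"jaw":1,"xyz":[0,4,181],"twist":0},
    {"jaw":1,"xyz":[0,4,181],"twist":0}
  ],
  "grip_force": 40
}}

```text
time: 3.08
ee_pos: [0.5155, 0.3137, 0.0563]
tcp_rot: [-179.8, 0.1, 93.4]
wrist_force: [0.4, 1.3, 1.2]
opening: 0.0856
grasp_force: 0.0
```

Request:
{"method": "apply_moves", "body": {
  "motion": [
    {"jaw":-1,"xyz":[0,1,0],"twist":0},
    {"jaw":-1,"xyz":[0,1,0],"twist":0},
    {"jaw":-1,"xyz":[0,1,0],"twist":0},
    {"jaw":-1,"xyz":[0,1,0],"twist":0},
    {"jaw":-1,"xyz":[0,1,0],"twist":0}
  ],
  "grip_force": 40
}}

```text
time: 3.7
ee_pos: [0.518, 0.3149, 0.0603]
tcp_rot: [179.9, -0.0, 93.2]
wrist_force: [-2.8, 0.4, 6.1]
opening: 0.0358
grasp_force: 42.1
```

Request:
{"method": "apply_moves", "body": {
  "motion": [
    {"jaw":-1,"xyz":[0,0,-5],"twist":0},
    {"jaw":-1,"xyz":[0,0,-20],"twist":0},
    {"jaw":-1,"xyz":[0,0,-50],"twist":0},
    {"jaw":-1,"xyz":[0,0,-90],"twist":0},
    {"jaw":-1,"xyz":[0,0,-130],"twist":0}
  ]
}}

```text
time: 4.32
ee_pos: [0.5178, 0.3145, 0.191]
tcp_rot: [180.0, -0.0, 93.2]
wrist_force: [0.6, 0.6, -1.8]
opening: 0.0355
grasp_force: 41.3
```

```bash
python3 -c "
from h import *
c=load('scene0')
hsv=cv2.cvtColor(c['im'],cv2.COLOR_RGB2HSV)
print('mat',by_depth(c,[[268,200],[303,250],[245,278],[209,229]]).mean(0))
go(.49,-.10,.19,-14.5)"
```

```text
mat [ 0.4909474  -0.09977023  0.0045953 ]
pose 4.325 [0.5178 0.3145 0.191 ] [180.   -0.   93.2] F [ 0.6  0.6 -1.8] open 0.0355 grip 41.334970593452454
GO [np.float64(-412.3), np.float64(-50.9), np.float64(1.0)] twist 1.88
```

Request:
{"method": "apply_moves", "body": {
  "motion": [
    {"jaw":-1,"xyz":[-25,-3,0],"twist":0.1},
    {"jaw":-1,"xyz":[-62,-8,0],"twist":0.26},
    {"jaw":-1,"xyz":[-100,-12,0],"twist":0.43},
    {"jaw":-1,"xyz":[-138,-17,0],"twist":0.6},
    {"jaw":-1,"xyz":[-176,-22,0],"twist":0.77}
  ]
}}

```text
time: 4.95
ee_pos: [0.5056, 0.1365, 0.1899]
tcp_rot: [180.0, -0.1, 48.8]
wrist_force: [0.1, -0.5, -2.2]
opening: 0.0353
grasp_force: 41.4
```

```bash
python3 -c "
from h import *
go(.49,-.10,.19,-14.5)"
```

```text
pose 4.95 [0.5056 0.1365 0.1899] [ 1.80e+02 -1.00e-01  4.88e+01] F [ 0.1 -0.5 -2.2] open 0.0353 grip 41.4470511674881
GO [np.float64(-188.2), np.float64(144.1), np.float64(-0.1)] twist 1.104
```

Request:
{"method": "apply_moves", "body": {
  "motion": [
    {"jaw":-1,"xyz":[-30,23,0],"twist":0.17},
    {"jaw":-1,"xyz":[-61,47,0],"twist":0.34},
    {"jaw":-1,"xyz":[-92,71,0],"twist":0.51},
    {"jaw":-1,"xyz":[-123,94,0],"twist":0.68},
    {"jaw":-1,"xyz":[-154,118,0],"twist":0.85}
  ]
}}

```text
time: 5.58
ee_pos: [0.4939, -0.0573, 0.19]
tcp_rot: [180.0, -0.1, 0.1]
wrist_force: [-0.1, 0.0, -2.4]
opening: 0.0353
grasp_force: 41.4
```

```bash
python3 -c "
from h import *
go(.49,-.10,.19,-14.5)"
```

```text
pose 5.575 [ 0.4939 -0.0573  0.19  ] [ 1.8e+02 -1.0e-01  1.0e-01] F [-0.1  0.  -2.4] open 0.0353 grip 41.44410967826843
GO [np.float64(-4.0), np.float64(42.7), np.float64(0.0)] twist 0.254
```

Request:
{"method": "apply_moves", "body": {
  "motion": [
    {"jaw":-1,"xyz":[-2,22,20],"twist":0.13},
    {"jaw":-1,"xyz":[-4,43,60],"twist":0.25},
    {"jaw":-1,"xyz":[-4,43,100],"twist":0.25},
    {"jaw":-1,"xyz":[-4,43,100],"twist":0.25}
  ]
}}

```text
time: 6.08
ee_pos: [0.486, -0.1106, 0.0871]
tcp_rot: [-179.5, 0.3, -13.0]
wrist_force: [-0.2, -0.2, -0.4]
opening: 0.0357
grasp_force: 40.4
```

```bash
python3 -c "
from h import *
go(.49,-.10,.06,-14.5)
snap('scene','s1');snap('side','d1')
for n,b in(('s1',(205,150,320,290)),('d1',(230,190,350,320))):
    im=load(n)['im'];cv2.imwrite(f'pics/{n}c.png',cv2.resize(im[b[1]:b[3],b[0]:b[2],::-1],None,fx=4,fy=4,interpolation=cv2.INTER_CUBIC))
a,b=cv2.imread('pics/s1c.png'),cv2.imread('pics/d1c.png')
H=max(a.shape[0],b.shape[0]);o=np.zeros((H,a.shape[1]+b.shape[1],3),'u1');o[:a.shape[0],:a.shape[1]]=a;o[:b.shape[0],a.shape[1]:]=b;o=cv2.resize(o,None,fx=.8,fy=.8);print(o.shape,a.shape);cv2.imwrite('pics/pair1.png',o)
"
```

```text
pose 6.075 [ 0.486  -0.1106  0.0871] [-179.5    0.3  -13. ] F [-0.2 -0.2 -0.4] open 0.0357 grip 40.35741448402405
GO [np.float64(1.5), np.float64(-11.3), np.float64(27.1)] twist 0.026
(448, 752, 3) (560, 460, 3)
```

View pics/pair1.png

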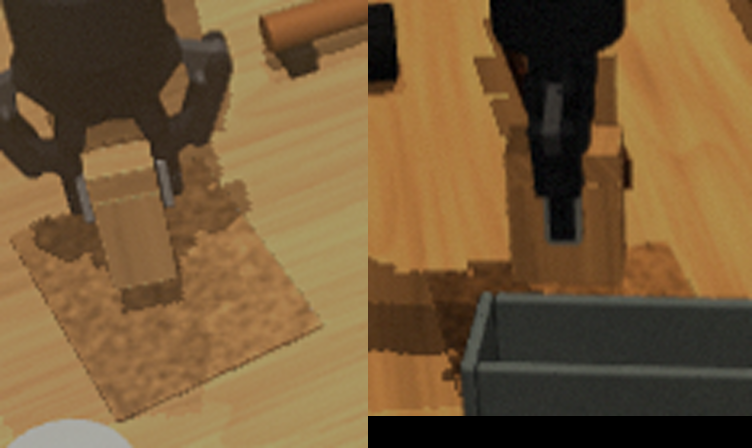

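```bash
python3 -c "
from h import *
s,d=load('s1'),load('d1')
go(.49,-.10,.06,-14.5)
print(tri(s,[[243.4,241.3]],d,[[309.4,280.6]]))
S=lambda u,v:(205+u/3.2,150+v/3.2)
print('mat',at_z(s,[S(12,238),S(322,326),S(120,422)],.004))
c=load('scene0');print('mat0',at_z(c,[[268,200],[303,250],[245,278],[209,229]],.004))
"
```

```text
pose 6.175 [ 0.4882 -0.1105  0.0906] [-1.795e+02 -1.000e-01 -1.300e+01] F [-0.1  0.2 -1.8] open 0.0357 grip 40.375943183898926
GO [np.float64(-0.6), np.float64(-10.7), np.float64(30.6)] twist 0.027
[[ 0.51565361 -0.13033748  0.03512955]]
mat [[ 0.415365   -0.16874057  0.004     ]
 [ 0.56520268 -0.03152676  0.004     ]
 [ 0.57390472 -0.15884267  0.004     ]]
mat0 [[ 0.40770476 -0.04043392  0.004     ]
 [ 0.55893823 -0.03389132  0.004     ]
 [ 0.56816518 -0.15195999  0.004     ]
 [ 0.42717756 -0.1720849   0.004     ]]
```

The pair shows the blank held upright above the mat. Its bottom corner is at (123,292) in the scene half and (622,290) in the side half, so the underside is about 35–42 mm up. Lowering now.

Request:
{"method": "apply_moves", "body": {
  "motion": [
    {"jaw":-1,"xyz":[0,-6,15],"twist":0},
    {"jaw":-1,"xyz":[0,-6,25],"twist":0},
    {"jaw":-1,"xyz":[0,-6,28],"twist":0},
    {"jaw":-1,"xyz":[0,-6,28],"twist":0}
  ]
}}

```text
time: 6.68
ee_pos: [0.4882, -0.1076, 0.0607]
tcp_rot: [-179.4, 0.0, -12.7]
wrist_force: [0.1, -0.3, -2.3]
opening: 0.0355
grasp_force: 40.5
```

```bash
python3 -c "
from h import *
go(.49,-.105,.0523,-14.5)
"
```

```text
pose 6.675 [ 0.4882 -0.1076  0.0607] [-179.4    0.   -12.7] F [ 0.1 -0.3 -2.3] open 0.0355 grip 40.49514591693878
GO [np.float64(1.2), np.float64(-3.0), np.float64(8.4)] twist 0.031
```

Request:
{"method": "apply_moves", "body": {
  "motion": [
    {"jaw":-1,"xyz":[0,0,2],"twist":0},
    {"jaw":-1,"xyz":[0,0,4],"twist":0},
    {"jaw":-1,"xyz":[0,0,5],"twist":0},
    {"jaw":-1,"xyz":[0,0,6],"twist":0},
    {"jaw":-1,"xyz":[0,0,6],"twist":0}
  ]
}}

```text
time: 7.3
ee_pos: [0.4883, -0.1077, 0.0548]
tcp_rot: [-179.4, 0.0, -12.7]
wrist_force: [-0.1, -0.2, -2.3]
opening: 0.0353
grasp_force: 40.5
```

Request:
{"method": "apply_moves", "body": {
  "motion": [
    {"jaw":-1,"xyz":[0,0,1],"twist":0},
    {"jaw":-1,"xyz":[0,0,2],"twist":0},
    {"jaw":-1,"xyz":[0,0,2],"twist":0}
  ]
}}

```text
time: 7.68
ee_pos: [0.4883, -0.1076, 0.0528]
tcp_rot: [-179.4, 0.0, -12.7]
wrist_force: [-0.1, 0.9, -2.2]
opening: 0.0357
grasp_force: 40.5
```

Request:
{"method": "apply_moves", "body": {
  "motion": [
    {"jaw":-1,"xyz":[0,0,0.5],"twist":0},
    {"jaw":-1,"xyz":[0,0,1],"twist":0},
    {"jaw":-1,"xyz":[0,0,1],"twist":0}
  ]
}}

```text
time: 8.05
ee_pos: [0.4885, -0.1077, 0.0525]
tcp_rot: [-179.4, -0.0, -12.7]
wrist_force: [-2.3, 1.8, 5.3]
opening: 0.0356
grasp_force: 41.2
```

Request:
{"method": "apply_moves", "body": {
  "motion": [
    {"jaw":-1,"xyz":[0,0,0.5],"twist":0},
    {"jaw":-1,"xyz":[0,0,1],"twist":0},
    {"jaw":-1,"xyz":[0,0,1],"twist":0}
  ]
}}

```text
time: 8.43
ee_pos: [0.4888, -0.1076, 0.0522]
tcp_rot: [-179.3, -0.1, -12.7]
wrist_force: [-3.1, 2.0, 11.0]
opening: 0.0357
grasp_force: 41.4
```

Request:
{"method": "apply_moves", "body": {
  "motion": [
    {"jaw":0.1,"xyz":[0,0,-1],"twist":0},
    {"jaw":0.5,"xyz":[0,0,-1],"twist":0},
    {"jaw":1,"xyz":[0,0,-1],"twist":0},
    {"jaw":1,"xyz":[0,0,-1],"twist":0}
  ]
}}

```text
time: 8.93
ee_pos: [0.4883, -0.1077, 0.0517]
tcp_rot: [-179.4, 0.0, -12.7]
wrist_force: [-0.5, -0.1, -0.5]
opening: 0.0853
grasp_force: 0.0
```

Request:
{"method": "apply_moves", "body": {
  "motion": [
    {"jaw":1,"xyz":[0,0,-30],"twist":0},
    {"jaw":1,"xyz":[0,0,-90],"twist":0},
    {"jaw":1,"xyz":[0,0,-150],"twist":0},
    {"jaw":1,"xyz":[0,0,-180],"twist":-0.17},
    {"jaw":1,"xyz":[0,0,-180],"twist":-0.34}
  ]
}}

```text
time: 9.55
ee_pos: [0.4889, -0.1099, 0.2348]
tcp_rot: [-179.5, -0.5, 7.1]
wrist_force: [-1.1, 0.8, -1.0]
opening: 0.0856
grasp_force: 0.0
```

Request:
{"method": "apply_moves", "body": {
  "motion": [
    {"jaw":1,"xyz":[0,0,0],"twist":-0.18},
    {"jaw":1,"xyz":[0,0,0],"twist":-0.36},
    {"jaw":1,"xyz":[0,0,0],"twist":-0.54},
    {"jaw":1,"xyz":[0,0,0],"twist":-0.72},
    {"jaw":1,"xyz":[0,0,0],"twist":-0.9}
  ]
}}

```text
time: 10.18
ee_pos: [0.4879, -0.1096, 0.2317]
tcp_rot: [-179.8, -0.6, 58.7]
wrist_force: [-0.2, 0.3, -0.3]
opening: 0.0852
grasp_force: 0.0
```

```bash
python3 -c "
from h import *
go(.4888,-.1076,.235,77.3)
"
```

```text
pose 10.175 [ 0.4879 -0.1096  0.2317] [-179.8   -0.6   58.7] F [-0.2  0.3 -0.3] open 0.0852 grip 0.0
GO [np.float64(2.2), np.float64(-0.3), np.float64(-3.3)] twist -0.325
```

Request:
{"method": "apply_moves", "body": {
  "motion": [
    {"jaw":1,"xyz":[2,0,-5],"twist":-0.17},
    {"jaw":1,"xyz":[2,0,-5],"twist":-0.325},
    {"jaw":1,"xyz":[2,0,-5],"twist":-0.325}
  ]
}}

```text
time: 10.55
ee_pos: [0.489, -0.108, 0.2368]
tcp_rot: [-180.0, -0.6, 76.9]
wrist_force: [-0.2, -0.4, -0.5]
opening: 0.0855
grasp_force: 0.0
```

```bash
python3 -c "
from h import *
go(.4888,-.1076,.235,77.3)
snap('wrist','w2');c=load('w2')
uv,P=cloud(c);m=(P[:,2]>.08)&(P[:,2]<.105)&(abs(P[:,0]-.489)<.06)&(abs(P[:,1]+.108)<.06)
Q=P[m];print(len(Q),np.median(Q[:,2]),cv2.minAreaRect((Q[:,:2]*1e3).astype('f4')),uv[m].min(0),uv[m].max(0))
"
```

```text
pose 10.55 [ 0.489  -0.108   0.2368] [-180.    -0.6   76.9] F [-0.2 -0.4 -0.5] open 0.0855 grip 0.0
GO [np.float64(0.3), np.float64(-0.3), np.float64(1.8)] twist -0.007
3215 0.09277944611633399 ((491.3353576660156, -107.12749481201172), (36.13026428222656, 66.0599594116211), 76.63268280029297) [276 200] [371 252]
```

View pics/w2.png

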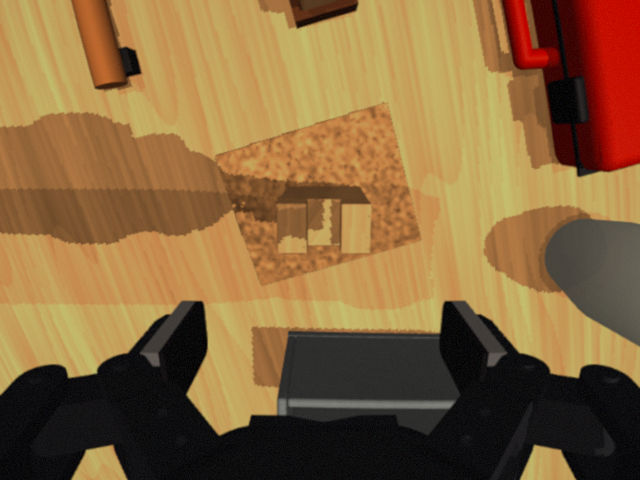

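The wrist view shows the reject standing upright and released on the mat. Its prongs are at about (277–371, 200–252), the box rim is below at row 335, and the vase is at the right edge. Re-grasping by the ends.

Request:
{"method": "apply_moves", "body": {
  "motion": [
    {"jaw":1,"xyz":[0,1,50],"twist":0},
    {"jaw":1,"xyz":[0,1,90],"twist":0},
    {"jaw":1,"xyz":[0,1,130],"twist":0},
    {"jaw":1,"xyz":[0,1,169],"twist":0},
    {"jaw":1,"xyz":[0,1,169],"twist":0}
  ]
}}

```text
time: 11.22
ee_pos: [0.4884, -0.1059, 0.0653]
tcp_rot: [-179.7, -0.6, 76.8]
wrist_force: [-0.6, -0.1, -0.2]
opening: 0.0855
grasp_force: 0.0
```

Request:
{"method": "apply_moves", "body": {
  "motion": [
    {"jaw":-1,"xyz":[0,0,0],"twist":0},
    {"jaw":-1,"xyz":[0,0,0],"twist":0},
    {"jaw":-1,"xyz":[0,0,0],"twist":0},
    {"jaw":-1,"xyz":[0,0,0],"twist":0}
  ]
}}

```text
time: 11.72
ee_pos: [0.4914, -0.1066, 0.07]
tcp_rot: [179.8, -0.6, 76.9]
wrist_force: [-0.5, -0.9, 7.3]
opening: 0.0657
grasp_force: 46.6
```

```bash
python3 -c "
from h import *
go(.4905,-.107,.068,77)
c=load('w2'); 
uv,P=cloud(c);m=(P[:,2]>.098)&(P[:,2]<.118)&(P[:,1]<-.2)&(uv[:,0]>275)&(uv[:,0]<450);print('rim',m.sum(),P[m].min(0),P[m].max(0))
# box near (+y) long edge outside, from two pixels on rim
print(at_z(c,[[289,333],[440,333]],.108))
s=load('scene0');uv,P=cloud(s);m=(P[:,2]>.1)&(P[:,2]<.114)&(uv[:,0]<190)&(uv[:,0]>118)&(uv[:,1]>195)&(uv[:,1]<325)
Q=P[m];np.save('pics/rim.npy',Q);print(cv2.minAreaRect((Q[:,:2]*1e3).astype('f4')))
b=(110,190,200,330);cv2.imwrite('pics/bin.png',cv2.resize(s['im'][b[1]:b[3],b[0]:b[2],::-1],None,fx=4.25,fy=4.25,interpolation=cv2.INTER_CUBIC))
"
```

```text
pose 11.725 [ 0.4914 -0.1066  0.07  ] [179.8  -0.6  76.9] F [-0.5 -0.9  7.3] open 0.0657 grip 46.637852378189564
GO [np.float64(-0.6), np.float64(-0.8), np.float64(2.0)] twist -0.002
rim 2646 [ 0.4233309  -0.26565314  0.09800064] [ 0.5572404  -0.22447113  0.10887553]
[[ 0.45061097 -0.17273659  0.108     ]
 [ 0.55579587 -0.1977875   0.108     ]]
((499.5440673828125, -280.3641662597656), (70.35940551757812, 172.056884765625), 75.41790008544922)
```

View pics/bin.png

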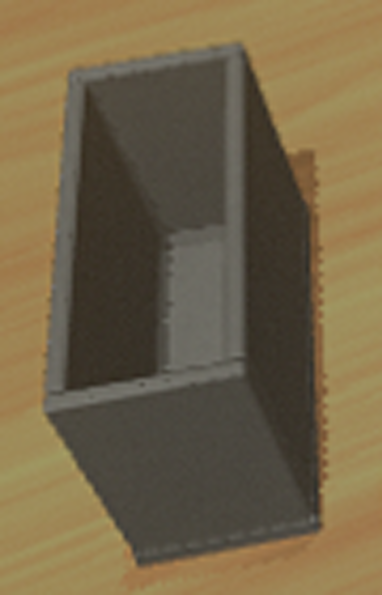

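Crop: the box rim corners are at about (72,70), (243,42), (245,375) and (48,412), with the inside clear. This agrees with both depth fits: centre (499,-280), long axis at -14.5°. Lifting.

Request:
{"method": "apply_moves", "body": {
  "motion": [
    {"jaw":-1,"xyz":[0,0,-5],"twist":0},
    {"jaw":-1,"xyz":[0,0,-25],"twist":0},
    {"jaw":-1,"xyz":[0,0,-60],"twist":0},
    {"jaw":-1,"xyz":[0,0,-100],"twist":0.02},
    {"jaw":-1,"xyz":[0,0,-140],"twist":0.02}
  ],
  "grip_force": 45
}}

```text
time: 12.35
ee_pos: [0.4898, -0.1079, 0.2095]
tcp_rot: [-180.0, -0.6, 75.8]
wrist_force: [0.1, -0.6, -2.9]
opening: 0.0653
grasp_force: 50.8
```

```bash
python3 -c "
from h import *
go(.499,-.2803,.21,75.5)
s=load('scene0')
C=at_z(s,np.array([[72,70],[243,42],[245,375],[48,412]])/4.25+[110,190],.108);print(C.round(4),C.mean(0))
"
```

```text
pose 12.35 [ 0.4898 -0.1079  0.2095] [-180.    -0.6   75.8] F [ 0.1 -0.6 -2.9] open 0.0653 grip 50.76795805245638
GO [np.float64(-164.9), np.float64(51.3), np.float64(-0.5)] twist 0.005
[[ 0.41   -0.2905  0.108 ]
 [ 0.427  -0.2251  0.108 ]
 [ 0.5906 -0.2675  0.108 ]
 [ 0.574  -0.3326  0.108 ]] [ 0.50040387 -0.27891064  0.108     ]
```

Request:
{"method": "apply_moves", "body": {
  "motion": [
    {"jaw":-1,"xyz":[-25,8,0],"twist":0},
    {"jaw":-1,"xyz":[-65,20,0],"twist":0},
    {"jaw":-1,"xyz":[-105,33,0],"twist":0},
    {"jaw":-1,"xyz":[-145,45,0],"twist":0},
    {"jaw":-1,"xyz":[-165,51,0],"twist":0}
  ]
}}

```text
time: 12.98
ee_pos: [0.4987, -0.2821, 0.2059]
tcp_rot: [-180.0, -0.6, 75.7]
wrist_force: [1.6, 0.5, -2.0]
opening: 0.0655
grasp_force: 50.9
```

```bash
cat > v.py <<'E'
from h import *
import sys
k=sys.argv[1]
go(.4997,-.280,.20,75.5)
snap('wrist','w'+k);snap('side','d'+k);snap('scene','s'+k)
a=cv2.resize(load('w'+k)['im'],(400,300),interpolation=cv2.INTER_AREA);b=load('s'+k)['im'][90:330,60:380];b=cv2.resize(b,(400,300))
e=load('d'+k)['im'][160:370,220:500];e=cv2.resize(e,(400,300))
o=np.zeros((600,800,3),'u1');o[:300,:400]=a;o[:300,400:]=b;o[300:,:400]=e;cv2.imwrite(f'pics/v{k}.png',o[:,:,::-1])
E
python3 v.py 3
```

```text
pose 12.975 [ 0.4987 -0.2821  0.2059] [-180.    -0.6   75.7] F [ 1.6  0.5 -2. ] open 0.0655 grip 50.87695129215717
GO [np.float64(2.3), np.float64(0.4), np.float64(5.9)] twist 0.003
```

View pics/v3.png

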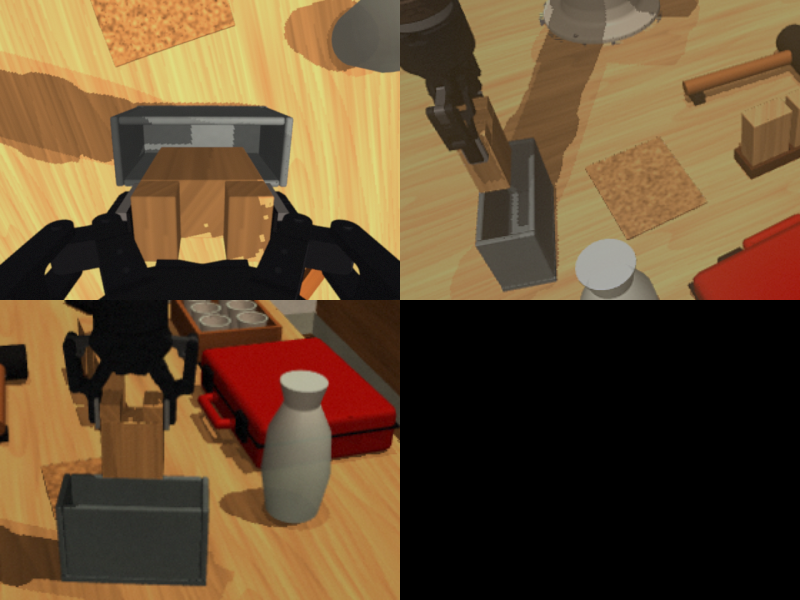

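The montage shows the blank held upright over the box in all three views. In the wrist view the rim's +y edge is at (117,113)–(290,116), and the blank's lower +y edge is at about (155,148)–(252,150).

```bash
python3 -c "
from h import *
c=load('w3')
print('rim',at_z(c,[[187,181],[464,186]],.108)); print('blank',at_z(c,[[248,237],[403,240]],.139))
# expected
for C,L,W in(((499.7,-280),170,70),((498.7,-282),66,36)):
    a=np.radians(-14.5);ex=np.array([np.cos(a),np.sin(a)]);ey=np.array([-np.sin(a),np.cos(a)])
    print([(np.array(C)+s*L/2*ex+W/2*ey).round(1) for s in(-1,1)])
go(.4997,-.280,.20,75.5)
uv,P=cloud(c);m=(P[:,2]>.100)&(P[:,2]<.113)&(uv[:,1]<310);print(cv2.minAreaRect((P[m][:,:2]*1e3).astype('f4')))
"
```

```text
rim [[ 0.43560908 -0.2244214   0.108     ]
 [ 0.58704245 -0.26600441  0.108     ]]
blank [[ 0.46765458 -0.25782838  0.139     ]
 [ 0.54276098 -0.27861857  0.139     ]]
[array([ 426.2, -224.8]), array([ 590.8, -267.4])]
[array([ 471.3, -256.3]), array([ 535.2, -272.8])]
pose 13.125 [ 0.4988 -0.2807  0.2058] [-179.9   -0.7   75.7] F [-0.3  1.2 -2.8] open 0.0656 grip 50.90323492884636
GO [np.float64(0.9), np.float64(0.7), np.float64(5.8)] twist 0.004
((556.7468872070312, -271.3255615234375), (295.21490478515625, 128.78858947753906), 8.842159271240234)
```

```bash
python3 -c "
from h import *
c=load('w3')
for col in (260,300,380): print(col,[(v,*by_depth(c,[[col,v]])[0].round(4)) for v in range(222,292,6)])
r=c['im'][245].astype(int); print([(u,*by_depth(c,[[u,245]])[0].round(3)) for u in list(range(228,262,4))+list(range(392,420,4))])
b=c['im'][150:320,180:480,::-1];cv2.imwrite('pics/w3c.png',cv2.resize(b,None,fx=2.6,fy=2.6,interpolation=cv2.INTER_CUBIC))
"
```

```text
260 [(222, np.float64(0.4474), np.float64(-0.276), np.float64(0.0076)), (228, np.float64(0.4456), np.float64(-0.2812), np.float64(0.0061)), (234, np.float64(0.4443), np.float64(-0.286), np.float64(0.007)), (240, np.float64(0.4757), np.float64(-0.2582), np.float64(0.1503)), (246, np.float64(0.4772), np.float64(-0.2586), np.float64(0.1605)), (252, np.float64(0.4784), np.float64(-0.259), np.float64(0.1691)), (258, np.float64(0.4798), np.float64(-0.2592), np.float64(0.1778)), (264, np.float64(0.4807), np.float64(-0.2597), np.float64(0.1847)), (270, np.float64(0.4819), np.float64(-0.2597), np.float64(0.1922)), (276, np.float64(0.4829), np.float64(-0.2599), np.float64(0.1986)), (282, np.float64(0.4836), np.float64(-0.2603), np.float64(0.2038)), (288, np.float64(0.4839), np.float64(-0.2611), np.float64(0.2074))]
300 [(222, np.float64(0.4797), np.float64(-0.2845), np.float64(0.0065)), (228, np.float64(0.4784), np.float64(-0.2895), np.float64(0.0066)), (234, np.float64(0.477), np.float64(-0.2946), np.float64(0.0063)), (240, np.float64(0.494), np.float64(-0.263), np.float64(0.1499)), (246, np.
[... 1689 characters left out ...]
64(0.434), np.float64(-0.291), np.float64(0.015)), (252, np.float64(0.473), np.float64(-0.258), np.float64(0.158)), (256, np.float64(0.475), np.float64(-0.258), np.float64(0.159)), (260, np.float64(0.477), np.float64(-0.258), np.float64(0.159)), (392, np.float64(0.535), np.float64(-0.274), np.float64(0.158)), (396, np.float64(0.553), np.float64(-0.321), np.float64(0.015)), (400, np.float64(0.556), np.float64(-0.323), np.float64(0.014)), (404, np.float64(0.559), np.float64(-0.323), np.float64(0.014)), (408, np.float64(0.563), np.float64(-0.325), np.float64(0.011)), (412, np.float64(0.566), np.float64(-0.326), np.float64(0.011)), (416, np.float64(0.568), np.float64(-0.324), np.float64(0.019))]
```

View pics/w3c.png

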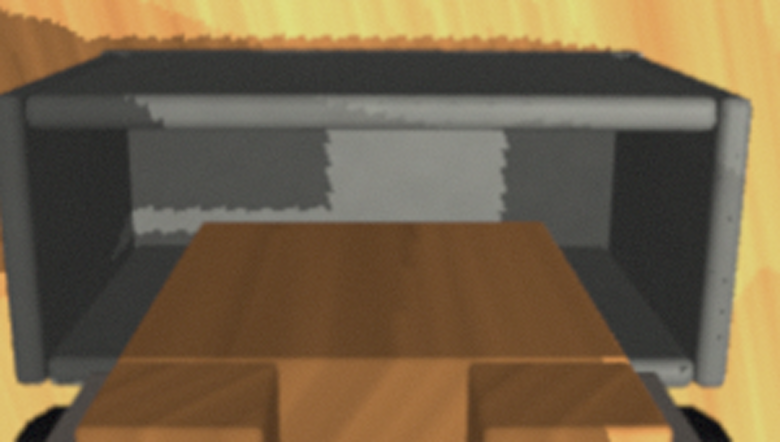

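The crop shows the box's inside open with the blank's broad face parallel to its long wall. The depth face line agrees with the expected pose to about 1 mm, so I'm lowering in stages.

Request:
{"method": "apply_moves", "body": {
  "motion": [
    {"jaw":-1,"xyz":[0,0.5,15],"twist":0},
    {"jaw":-1,"xyz":[0,0.5,30],"twist":0},
    {"jaw":-1,"xyz":[0,0.5,45],"twist":0},
    {"jaw":-1,"xyz":[0,0.5,60],"twist":0},
    {"jaw":-1,"xyz":[0,0.5,60],"twist":0}
  ]
}}

```text
time: 13.75
ee_pos: [0.4989, -0.2793, 0.1443]
tcp_rot: [-179.8, -0.7, 75.8]
wrist_force: [0.4, -0.5, -3.1]
opening: 0.0655
grasp_force: 50.8
```

Request:
{"method": "apply_moves", "body": {
  "motion": [
    {"jaw":-1,"xyz":[-0.5,0,15],"twist":0},
    {"jaw":-1,"xyz":[-0.5,0,30],"twist":0},
    {"jaw":-1,"xyz":[-1,0,45],"twist":0},
    {"jaw":-1,"xyz":[-1,0,55],"twist":0},
    {"jaw":-1,"xyz":[-1,0,55],"twist":0}
  ]
}}

```text
time: 14.38
ee_pos: [0.499, -0.2799, 0.09]
tcp_rot: [-179.9, -0.7, 75.8]
wrist_force: [1.1, 1.5, -1.9]
opening: 0.0654
grasp_force: 50.8
```

```bash
python3 -c "
from h import *
go(.4997,-.280,.074,75.5)
"
```

```text
pose 14.375 [ 0.499  -0.2799  0.09  ] [-179.9   -0.7   75.8] F [ 1.1  1.5 -1.9] open 0.0654 grip 50.823010839521885
GO [np.float64(0.1), np.float64(0.7), np.float64(16.0)] twist 0.005
```

Request:
{"method": "apply_moves", "body": {
  "motion": [
    {"jaw":-1,"xyz":[0,0,3],"twist":0},
    {"jaw":-1,"xyz":[0,0,6],"twist":0},
    {"jaw":-1,"xyz":[0,0,8],"twist":0},
    {"jaw":-1,"xyz":[0,0,10],"twist":0},
    {"jaw":-1,"xyz":[0,0,10],"twist":0}
  ]
}}

```text
time: 15.0
ee_pos: [0.4994, -0.2801, 0.0809]
tcp_rot: [-180.0, -0.6, 75.8]
wrist_force: [0.3, -0.2, -2.0]
opening: 0.0658
grasp_force: 50.8
```

Request:
{"method": "apply_moves", "body": {
  "motion": [
    {"jaw":-1,"xyz":[0,0,1],"twist":0},
    {"jaw":-1,"xyz":[0,0,2],"twist":0},
    {"jaw":-1,"xyz":[0,0,3],"twist":0},
    {"jaw":-1,"xyz":[0,0,3],"twist":0}
  ]
}}

```text
time: 15.5
ee_pos: [0.4994, -0.28, 0.0779]
tcp_rot: [-180.0, -0.6, 75.8]
wrist_force: [0.4, -0.1, -1.6]
opening: 0.0657
grasp_force: 50.8
```

Request:
{"method": "apply_moves", "body": {
  "motion": [
    {"jaw":-1,"xyz":[0,0,0.5],"twist":0},
    {"jaw":-1,"xyz":[0,0,1.5],"twist":0},
    {"jaw":-1,"xyz":[0,0,2],"twist":0},
    {"jaw":-1,"xyz":[0,0,2],"twist":0}
  ]
}}

```text
time: 16.0
ee_pos: [0.4995, -0.28, 0.0759]
tcp_rot: [-180.0, -0.6, 75.8]
wrist_force: [-0.7, 0.1, -1.9]
opening: 0.0652
grasp_force: 50.8
```

Request:
{"method": "apply_moves", "body": {
  "motion": [
    {"jaw":-1,"xyz":[0,0,0.5],"twist":0},
    {"jaw":-1,"xyz":[0,0,1],"twist":0},
    {"jaw":-1,"xyz":[0,0,1],"twist":0}
  ]
}}

```text
time: 16.38
ee_pos: [0.4995, -0.28, 0.0749]
tcp_rot: [-180.0, -0.6, 75.8]
wrist_force: [-0.2, 0.0, -1.9]
opening: 0.0656
grasp_force: 50.8
```

Request:
{"method": "apply_moves", "body": {
  "motion": [
    {"jaw":-1,"xyz":[0,0,0.5],"twist":0},
    {"jaw":-1,"xyz":[0,0,1],"twist":0},
    {"jaw":-1,"xyz":[0,0,1],"twist":0}
  ]
}}

```text
time: 16.75
ee_pos: [0.4995, -0.28, 0.0741]
tcp_rot: [-180.0, -0.6, 75.8]
wrist_force: [-0.3, 0.5, -1.7]
opening: 0.0653
grasp_force: 51.0
```

Request:
{"method": "apply_moves", "body": {
  "motion": [
    {"jaw":-1,"xyz":[0,0,0.5],"twist":0},
    {"jaw":-1,"xyz":[0,0,1],"twist":0},
    {"jaw":-1,"xyz":[0,0,1],"twist":0}
  ]
}}

```text
time: 17.12
ee_pos: [0.4995, -0.28, 0.074]
tcp_rot: [180.0, -0.6, 75.8]
wrist_force: [-4.9, 2.4, 6.0]
opening: 0.0654
grasp_force: 51.8
```

Contact came at the expected height. I'll press another 0.5 mm to seat it flat, then open and back out.

Request:
{"method": "apply_moves", "body": {
  "motion": [
    {"jaw":-1,"xyz":[0,0,0.5],"twist":0},
    {"jaw":-1,"xyz":[0,0,0.5],"twist":0}
  ],
  "grip_force": 20
}}

```text
time: 17.38
ee_pos: [0.4995, -0.28, 0.074]
tcp_rot: [180.0, -0.6, 75.8]
wrist_force: [-5.5, 3.5, 11.7]
opening: 0.0657
grasp_force: 52.2
```

Request:
{"method": "apply_moves", "body": {
  "motion": [
    {"jaw":0.65,"xyz":[0,0,0],"twist":0},
    {"jaw":0.8,"xyz":[0,0,0],"twist":0},
    {"jaw":1,"xyz":[0,0,0],"twist":0},
    {"jaw":1,"xyz":[0,0,0],"twist":0}
  ]
}}

```text
time: 17.88
ee_pos: [0.4995, -0.28, 0.0723]
tcp_rot: [-180.0, -0.6, 75.8]
wrist_force: [-0.8, -0.4, -0.7]
opening: 0.0852
grasp_force: 0.0
```

Request:
{"method": "apply_moves", "body": {
  "motion": [
    {"jaw":1,"xyz":[-0.5,0,-20],"twist":0},
    {"jaw":1,"xyz":[-1,0,-50],"twist":0},
    {"jaw":1,"xyz":[0,0,-100],"twist":0},
    {"jaw":1,"xyz":[0,0,-150],"twist":0},
    {"jaw":1,"xyz":[0,0,-180],"twist":0}
  ]
}}

```text
time: 18.5
ee_pos: [0.4994, -0.2821, 0.2553]
tcp_rot: [179.9, -0.6, 75.8]
wrist_force: [0.2, -0.4, -0.5]
opening: 0.0858
grasp_force: 0.0
```

Request:
{"method": "apply_moves", "body": {
  "motion": [
    {"jaw":1,"xyz":[60,0,0],"twist":0},
    {"jaw":1,"xyz":[100,0,0],"twist":0},
    {"jaw":1,"xyz":[100,0,0],"twist":0}
  ]
}}

```text
time: 18.88
ee_pos: [0.5242, -0.1829, 0.2538]
tcp_rot: [-180.0, -0.7, 76.0]
wrist_force: [-0.4, -0.9, -0.3]
opening: 0.0853
grasp_force: 0.0
```

```bash
python3 v.py 4; python3 -c "
from h import *
c=load('s4');uv,P=cloud(c);m=(P[:,2]>.085)&(P[:,2]<.104)&(abs(P[:,0]-.4995)<.045)&(abs(P[:,1]+.28)<.03);Q=P[m]
print(len(Q),np.median(Q[:,2]),cv2.minAreaRect((Q[:,:2]*1e3).astype('f4')))"
```

```text
pose 18.875 [ 0.5242 -0.1829  0.2538] [-180.    -0.7   76. ] F [-0.4 -0.9 -0.3] open 0.0853 grip 0.0
GO [np.float64(-100.2), np.float64(-0.2), np.float64(53.8)] twist 0.008
900 0.09866056334703671 ((499.6627197265625, -276.44000244140625), (62.43454360961914, 75.35125732421875), 75.59329223632812)
```

View pics/v4.png

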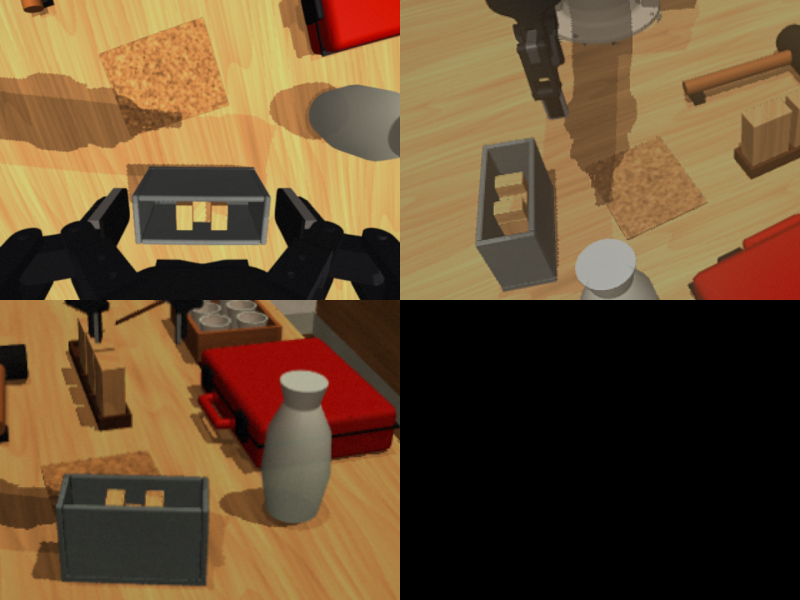

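The montage shows the reject upright in the middle of the box, with its prongs at (175–228, 200–230) in the wrist view. Its top is about 98 mm up, so it is seated on the floor. The good blanks visible in the side view still stand in the rack, and the gripper is clear.

```bash
python3 -c "
from h import *
print(bot.job_done())"
```

```text
the job is handed in; nothing more can be done
None
```

The notched reject was stood on the cork mat, re-gripped by its ends and set down gently, upright, on the floor of the grey reject box; the job was handed in at about 19 s with the gripper clear and nothing else seen disturbed.

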